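# Hang the nozzle basket on the index slide and hold the slide at its detent

## Task

Hang the small nozzle basket by its handle bar in the double hook of the slide carriage and let go of the basket. Then take the carriage by its square black post and slide it slowly to the right along the rail until the sprung ball clicks into the notch; stop there without running on past it. Finish while still gripping the post, with the ball in the notch and the basket hanging freely on both hooks; leave the other things on the table where they are.

Things in the scene. Friction and masses are not known exactly. Their poses are not given: they have to be found in the camera images.
- rail: Index slide bolted to the table: aluminium base plate 83 (x) x 400 (y) x 8 mm, with a ledge 120 mm long at the back, and a steel rail along it; origin under the rail's middle, on the table. Its y axis (to the robot's left) runs along the rail; +x points away from the robot. The whole slide is fixed but its place and yaw (up to 0.12 rad) vary.
- carriage (a joint): Travel of the aluminium carriage along the rail's -y, in m: 0 at the left end stop, 0.18 at the right; starts at 0 to 0.03. It stays where it is left; sliding drag about 4 N, ball included. Carriage 200 mm long (y), 64 mm wide with its flank strip, top 59 mm above the table. The detent lies 60 to 150 mm right of the start.
- hook_seat (a point): Where the middle of the basket's bar lies once hung, 189 mm above the table: midway between two steel hooks near the carriage's left end. Axes as the rail. Hooks: 8 mm rods 64 mm apart along y (56 mm free between), reaching to -x from an upright plate (84 mm wide, front face 73 mm behind this point, top 1 mm above it). Each has a dip 24 mm long (x) centred here; behind it the rod is 10 mm higher.
- hook_tips (a point): Midway between the two upturned hook tips, at their rods' end centres (rounded, radius 4 mm): 26 mm in front (-x) of hook_seat and 15 mm above it. The bar must come over the tips from the front, the basket's body staying below the hooks, and be lowered into both dips. Axes as the rail.
- grip_post (a point): Grip point of the square black post on the carriage, 116 mm above the table; post 20 x 20 mm, its top 20 mm above this point, 76 mm high and free above a 6 mm foot. Sides parallel to the rail's x and y; axes as the rail. It stands 130 mm to the right (-y) of the hooks' middle and moves with the carriage.
- notch (a point): Middle of the detent notch, a 12 mm wide gap in the steel strip along the carriage's rear (+x) flank, 48 mm above the table; 135 mm to the left (+y) of the grip post; moves with the carriage. Axes as the rail.
- ball_point (a point): Tip of a sprung 16 mm steel ball in a small dark block (26 mm wide, 58 mm high) that stands behind the carriage; its place along the rail varies. Axes as the rail. It presses on the flank with about 8 N and drops 2.7 mm into the notch when notch and ball agree in y (rail frame). Entering, it pulls the carriage on; 2 to 3 mm past the middle it resists; 14 to 20 N on the post push it out.
- basket: Loose sheet-steel basket, 50 (x) x 112 (y) x 40 mm, holding two copper nozzles fixed upright in it (their tops 61 mm above the underside); origin at the centre of the underside; about 0.35 kg (0.8 to 1.25 times that).
- basket_bar (a point): Middle of the basket's stiff handle bar: a straight round dark bar, 10 mm thick, along the basket's y, 103 mm free length between its two uprights, 135 mm above the basket's underside. Axes as the basket. 74 mm free between the bar's centre and the nozzle tops. When gripped at its middle it fits between the hooks with the fingers.
- v_prism: Bystander: loose steel V block, 50 x 50 x 30 mm, origin under its centre.
- thick_disc: Bystander: loose dark disc, 60 mm wide, 12 mm high, origin under its centre. It lies below the near edge of the black fume hood at the right, whose solid handle (about x 0.30, y -0.31, 0.70 m above the table) is in the way of a raised elbow or forearm: draw the hand in before turning past it.
- small_disc: Bystander: loose dark disc, 50 mm wide, 12 mm high, origin under its centre.
- tube_piece: Bystander: loose square tube offcut, 30 x 80 x 30 mm, origin under its centre.

How it is judged:
By the outcome, as a careful person would: the job done as asked, in the order asked, and still so for the second after the job is handed in, while the arm keeps its last pose, push and grip.
It also fails if it takes over 61 s, if anything falls off the work surface, if the arm or the gripper's body presses on something with over 40 N, if the wrist force passes 120 N, or if a joint passes its speed limit or range.

## Robot

A 6-joint arm with a two-finger parallel gripper is mounted at the origin on a cart in front of the work surface, level with it; the furniture and walls round the work are solid. World frame = base frame: x ahead of the robot, y to its left, z up, the work surface at z = 0. Lengths are in m, angles in rad, forces in N, time in s.
With the tool pointing down it reaches from about 0.3 to 0.75 m from the base axis. Payload 8.5 kg.
Tool frame: the origin (TCP) lies at the very end of the fingers, on their centre line; the grasp point (between the pads) lies 19 mm behind it; y points along the fingers, z is the direction in which the jaws open and shut, and the axes are right-handed (so a half turn about y gives the same grasp; the last joint's range is limited). The gripper opens to 85 mm and grips with 20 to 120 N. Pads are 22 mm wide; open, the fingers measure 114 mm over their backs; the gripper's body (76 mm by 85 mm) begins 54 mm behind the grasp point. The pads swing forward as they close: fully open they stand 13 mm farther back than shut.
Start: joints at [-1.355, 0.381, 1.297, -0, 1.464, -0.215], TCP at [0.23, -0.5, 0.231] pointing down, gripper open.
Joint ranges: [-3.11, 3.11], [-0.89, 2.33], [0.22, 2.48], [-1.42, 4.56], [0.17, 2.85], [-2.88, 2.88]. Speed limits (rad/s): [2.39, 2.39, 3.14, 3.14, 3.14, 3.14].

## Interface

Orientations are given as a unit quaternion [x, y, z, w].
In Python, from bench import r gives the robot as it stands.
- The arm moves only by the tool carry_out, never from a script. Its argument "series" is a list of rows, each a list of 7 numbers: the shift along the tool's x, y, z in m, then the turn, a rotation vector about the tool's x, y, z in degrees, then the closure in counts, from 0 (fully open) to 255 (shut). In form: [[x, y, z, ax, ay, az, jaw], ...]. A call has 1 to 5 rows; each row is the pose to reach, as a shift and turn from the pose commanded when the call began, along the tool's axes at that moment; what a row does not reach only later rows make up. A row lasts 1/12 s, in which the tool goes at most 41.7 mm and 7.16 degrees, less where a joint would pass 70% of its speed; a pose out of reach is approached as far as the arm can. A call with a gripper value outside its range is refused whole. The fingers move at their own pace and stop on an object; "squeeze" is the grip in N (left out, the last holds). Time passes only in rows, so rows that repeat a pose let the fingers close. It gives the time, the measured TCP pose, the force and the opening at its end, in the units of the state.
- r.get_state(): the state, without advancing time (a new reading comes with each control period).
- r.get_image(name): name is "scene" or "top" or "wrist"; returns a dict with "pixels" (384x512x3 uint8, red, green, blue), "camera_matrix" (3x3 intrinsics, pixels), "cam_to_world" (4x4, takes a point from camera to world coordinates). Camera axes: x right, y down, z forward; pixel columns grow to the right and rows downward; lengths in m; the calibration is good to about 2 mm. A picture is of the moment at which its call begins. There is no depth.
- r.job_done(): hands the job in, once; it reports no verdict.
Trained networks look in a picture, given as the dict that the camera call returned (one of the last four; its "shot" number tells which), for a name from the list of things; names that differ only in an ending like _2 or _b are one class to them, and where a whole thing is asked for, a point or a joint stands for the part that bears it (a point fixed in the world has none). Each returns a list of dicts, best first, with "confidence" (0 to 1); they miss things now and then, are a little off and sometimes report something else, mostly with a low value. They report only what shows in the picture. A call takes as long as a camera call.
- r.silhouettes(picture, query): "mask" (384x512 bool, what is visible of it) and "rect" ([left, top, width, height] in pixels, round what is visible of it).
- r.pinpoint(picture, query): "xy" ([column, row] in pixels: a listed point, or the origin of a listed thing).
The state is a dict: "clock": time; "joint_positions": joint angles; "dq": joint speeds; "tau": joint torques, N m; "tool_pos": TCP position; "ee_rot": TCP orientation; "wrist_force": force on the tool from outside, world axes, zero at the start; "wrist_torque": the same for the moment, N m; "finger_gap": finger opening in m.
Only numpy, scipy, OpenCV 4.12 (cv2) and the standard library are available. Lean on these libraries where they do the work, as an engineer would, in place of code of your own. Each camera call takes 0.05 s, during which the arm holds its last target. There are 200 camera calls.

## Working session

There is one attempt and no reset: what is moved stays moved. The work goes in short steps, Python scripts to look and compute and a tool call to move; the robot and the scene stay as the last step left them, time stands still between calls to the robot, and variables do not carry over. Pictures are saved under pics/ and viewed, about 8 in all and at most 12, crops included, and the job is handed in when it is done.

Besides the shell and the picture viewer there is one more tool, called after "Call:" as name([rows], argument=value, ...), one row to a line, values as JSON. carry_out: Moves the arm, as the interface text tells. Its arguments: {"type":"object","properties":{"series":{"type":"array"},"squeeze":{"type":"number"}},"required":["series"]}

```bash
mkdir -p pics; ls; cat > h.py <<'E'
import numpy as np, cv2
from bench import r
from scipy.spatial.transform import Rotation as R
def ray(im,xy):
    K=np.array(im["camera_matrix"]);T=np.array(im["cam_to_world"])
    d=T[:3,:3]@np.linalg.solve(K,[xy[0],xy[1],1.]);return T[:3,3],d/np.linalg.norm(d)
def atz(im,xy,z):
    o,d=ray(im,xy);return o+d*(z-o[2])/d[2]
def tri(obs):
    A=np.zeros((3,3));b=np.zeros(3);P=[]
    for im,xy in obs:
        o,d=ray(im,xy);M=np.eye(3)-np.outer(d,d);A+=M;b+=M@o;P.append((o,M))
    p=np.linalg.solve(A,b);return p,[round(1e3*np.linalg.norm(M@(p-o)),1) for o,M in P]
def save(im,n): cv2.imwrite("pics/"+n,np.array(im["pixels"])[:,:,::-1])
def delta(pos,q=None):
    s=r.get_state();Rt=R.from_quat(s["ee_rot"]);sh=Rt.inv().apply(np.array(pos)-s["tool_pos"])
    rv=(Rt.inv()*R.from_quat(q)).as_rotvec(degrees=True) if q is not None else np.zeros(3)
    return sh.round(4),rv.round(2)
E
python3 - <<'E'
from h import *
ims={n:r.get_image(n) for n in("scene","top","wrist")}
for n in ims: save(ims[n],n+"0.png")
cv2.imwrite("pics/both0.png",np.vstack([np.hstack([np.array(ims[n]["pixels"])[:,:,::-1] for n in("scene","top")])])[:, :])
b=cv2.imread("pics/both0.png");print(b.shape)
pts={}
for q in("hook_seat","hook_tips","grip_post","notch","ball_point","basket_bar","basket","rail"):
    for n in ims:
        for d in r.pinpoint(ims[n],q)[:2]:
            print(q,n,np.round(d["xy"],1),round(d["confidence"],2)); 
            if d["confidence"]>.3: pts.setdefault(q,{}).setdefault(n,d["xy"])
    o=[(ims[n],xy) for n,xy in pts.get(q,{}).items()]
    if len(o)>1: p,e=tri(o);print("   ",p.round(4),e)
s=r.get_state();print(s)
for n in ims:print(n,np.array(ims[n]["cam_to_world"]).round(3).tolist())
E
```

```text
pics
(384, 1024, 3)
hook_seat scene [276.2 200.2] 0.71
hook_seat top [263.4 219. ] 0.66
    [0.4461 0.0152 0.1833] [np.float64(3.9), np.float64(3.9)]
hook_tips scene [284.2 194.4] 0.59
hook_tips top [151.9 227.3] 0.68
hook_tips top [266.4 232.5] 0.66
    [0.3471 0.1949 0.338 ] [np.float64(94.0), np.float64(94.0)]
grip_post scene [281.2 197. ] 0.67
grip_post top [306.6 189.6] 0.71
    [ 0.5342 -0.096   0.1175] [np.float64(2.9), np.float64(2.9)]
notch scene [249.3 221.7] 0.81
notch top [258.9 186.2] 0.7
    [0.5542 0.0301 0.0555] [np.float64(0.1), np.float64(0.1)]
ball_point scene [278.3 206.8] 0.56
ball_point top [305.1 181.9] 0.54
    [ 0.5604 -0.101   0.0654] [np.float64(2.9), np.float64(2.9)]
basket_bar scene [194.1 246.7] 0.96
basket_bar top [154.1 229.3] 0.77
    [0.4367 0.3088 0.1351] [np.float64(7.8), np.float64(7.8)]
basket scene [198.2 286.9] 0.89
basket scene [275.1 200.4] 0.48
basket top [163.6 229. ] 0.96
basket top [347.6 248.1] 0.62
    [ 0.4433  0.309  -0.0107] [np.float64(1.4), np.float64(1.4)]
rail scene [284.2 222.5] 0.6
rail scene [251.2 223.4] 0.17
rail top [309.6 
[... 439 characters left out ...]
    4.69015995e-04, -1.98006364e-05]), 'tool_pos': array([ 0.22966762, -0.49973852,  0.23133619]), 'ee_rot': array([ 0.15112845, -0.69075622,  0.69078105, -0.15112107]), 'wrist_force': array([-0.49800114,  0.61688804,  0.28558837]), 'wrist_torque': array([-0.00707841,  0.01046927, -0.00529416]), 'finger_gap': 0.08540841871672207}
scene [[-0.628, -0.393, 0.672, -0.5], [-0.778, 0.294, -0.555, 0.865], [0.02, -0.871, -0.491, 0.898], [0.0, 0.0, 0.0, 1.0]]
top [[-0.017, -0.986, 0.166, 0.331], [-1.0, 0.017, 0.002, 0.009], [-0.005, -0.166, -0.986, 1.355], [0.0, 0.0, 0.0, 1.0]]
wrist [[0.418, -0.864, -0.281, 0.302], [-0.909, -0.397, -0.129, -0.467], [-0.0, 0.309, -0.951, 0.372], [0.0, 0.0, 0.0, 1.0]]
```

```bash
python3 - <<'E'
import cv2,numpy as np
a=cv2.imread("pics/scene0.png")[130:330,130:390];b=cv2.imread("pics/top0.png")[110:310,110:410]
a=cv2.resize(a,None,fx=1.5,fy=1.5,interpolation=cv2.INTER_CUBIC);b=cv2.resize(b,None,fx=2,fy=2,interpolation=cv2.INTER_CUBIC)
W=np.zeros((600,800,3),np.uint8);
a=cv2.imread("pics/scene0.png")[150:325,130:390];a=cv2.resize(a,(390,262));
b=cv2.imread("pics/top0.png")[130:298,110:410];b=cv2.resize(b,(600,336))
W[:262,:390]=a;W[264:,:600]=b;w=cv2.resize(cv2.imread("pics/wrist0.png"),(349,262));W[:262,400:749]=w
cv2.imwrite("pics/v1.png",W)
E
```

```text
(no output)
```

View pics/v1.png

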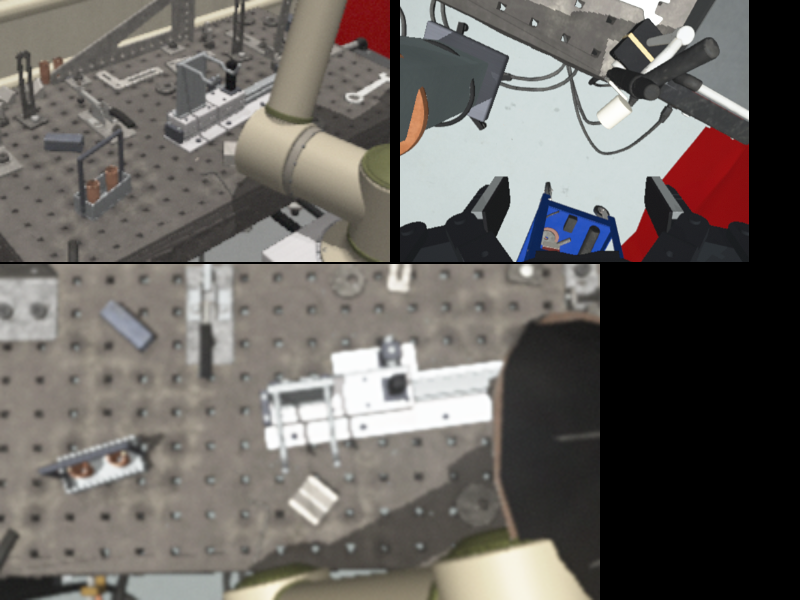

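The picture shows the basket at left (top px about 162,232), and the carriage with its post and hooks at centre, with tips near (251,233) and (277,231). The rail yaw is about +0.12 and the basket yaw about +0.3. Next I draw the hand in and swing left.

```bash
cat >> h.py <<'E'
def Q(psi): # tool down, jaw axis z at yaw psi
    z=np.array([np.cos(psi),np.sin(psi),0]);y=np.array([0,0,-1.]);x=np.cross(y,z)
    return R.from_matrix(np.c_[x,y,z])
def plan(wps,p=None,q=None):
    if p is None: s=r.get_state();p=s["tool_pos"];q=R.from_quat(s["ee_rot"])
    for pos,psi in wps:
        t=Q(psi);print(np.round(q.inv().apply(np.array(pos)-p),3).tolist(),(q.inv()*t).as_rotvec(degrees=True).round(1).tolist(),"dist",np.linalg.norm(np.array(pos)-p).round(3))
        p,q=np.array(pos),t
E
python3 - <<'E'
from h import *
s=r.get_state();M=R.from_quat(s["ee_rot"]).as_matrix();print(M.round(3));psi=np.arctan2(M[1,2],M[0,2]);print(psi)
az0=np.arctan2(-.5,.23);k=0 if abs(psi-az0)<1 else np.pi
def wp(rr,a,z,off=0): return ([rr*np.cos(a),rr*np.sin(a),z],a+k+off)
d=np.radians
o=psi-k-az0;print(o)
plan([wp(.36,az0,.26,o),wp(.36,d(-32),.30,o),wp(.36,d(0),.33,o),wp(.38,d(28),.33,0)])
E
```

```text
[[-0.909 -0.     0.418]
 [-0.418 -0.    -0.909]
 [ 0.    -1.     0.   ]]
-1.14002810125027
-0.00037051517415553903
[-0.0, -0.029, -0.19] [-0.0, -0.0, 0.0] dist 0.192
[-0.198, -0.04, -0.059] [0.0, -33.3, 0.0] dist 0.21
[-0.191, -0.03, -0.055] [0.0, -32.0, 0.0] dist 0.201
[-0.178, 0.0, -0.025] [-0.0, -28.0, -0.0] dist 0.18
```

Call:
carry_out([
  [0,-0.03,-0.19,0,0,0,0],
  [0,-0.03,-0.19,0,0,0,0],
  [0,-0.03,-0.19,0,0,0,0],
  [0,-0.03,-0.19,0,0,0,0],
  [0,-0.03,-0.19,0,0,0,0],
])

```text
clock: 1.77
tool_pos: [0.1495, -0.3239, 0.2616]
ee_rot: [-0.151, 0.691, -0.691, 0.151]
wrist_force: [0.2, -1.0, 0.7]
finger_gap: 0.0857
```

Call:
carry_out([
  [-0.198,-0.04,-0.059,0,-33.3,0,0],
  [-0.198,-0.04,-0.059,0,-33.3,0,0],
  [-0.198,-0.04,-0.059,0,-33.3,0,0],
  [-0.198,-0.04,-0.059,0,-33.3,0,0],
  [-0.198,-0.04,-0.059,0,-33.3,0,0],
])

```text
clock: 2.18
tool_pos: [0.3049, -0.1905, 0.3017]
ee_rot: [0.344, -0.617, 0.618, -0.344]
wrist_force: [1.1, -0.8, 1.0]
finger_gap: 0.0856
```

Call:
carry_out([
  [-0.191,-0.03,-0.055,0,-32,0,0],
  [-0.191,-0.03,-0.055,0,-32,0,0],
  [-0.191,-0.03,-0.055,0,-32,0,0],
  [-0.191,-0.03,-0.055,0,-32,0,0],
  [-0.191,-0.03,-0.055,0,-32,0,0],
])

```text
clock: 2.6
tool_pos: [0.3586, 0.0015, 0.3317]
ee_rot: [-0.501, 0.498, -0.499, 0.502]
wrist_force: [0.7, -1.5, 0.0]
finger_gap: 0.0856
```

```bash
python3 - <<'E'
from h import *
w=r.get_image("wrist");t=r.get_image("top");save(w,"w1.png")
for q in("hook_seat","hook_tips","grip_post","notch","ball_point"):
  for im,n in((w,"w"),(t,"t")):
    for d in r.pinpoint(im,q)[:2]: print(q,n,np.round(d["xy"],1),round(d["confidence"],2),atz(im,d["xy"],dict(hook_seat=.189,hook_tips=.204,grip_post=.116,notch=.048,ball_point=.048)[q]).round(4))
save(t,"t1.png")
a=cv2.imread("pics/w1.png");b=cv2.resize(cv2.imread("pics/t1.png")[170:260,230:350],None,fx=2.4,fy=2.4,interpolation=cv2.INTER_CUBIC)
W=np.zeros((384,800,3),np.uint8);W[:,:512]=a;W[:b.shape[0],512:512+b.shape[1]]=b;cv2.imwrite("pics/v2.png",W)
plan([([.40,.26,.33],.3)])
E
```

```text
hook_seat w [360.2 166.5] 0.95 [0.4446 0.0128 0.189 ]
hook_seat w [503.5 175.5] 0.34 [0.568  0.0057 0.189 ]
hook_seat t [262.8 218.4] 0.64 [0.4498 0.0194 0.189 ]
hook_tips t [266.7 228.6] 0.87 [0.4231 0.0101 0.204 ]
grip_post w [413.6 250.7] 0.64 [ 0.5383 -0.104   0.116 ]
grip_post t [309.3 188.2] 0.64 [ 0.5361 -0.1054  0.116 ]
notch t [259.7 186.2] 0.89 [0.5555 0.028  0.048 ]
ball_point w [412.9 226. ] 0.96 [ 0.5662 -0.1023  0.048 ]
ball_point t [306.4 188.1] 0.6 [ 0.5478 -0.1035  0.048 ]
ball_point t [305.2 182. ] 0.55 [ 0.5653 -0.1007  0.048 ]
[-0.262, 0.001, 0.041] [0.0, -17.3, -0.0] dist 0.265
```

View pics/v2.png

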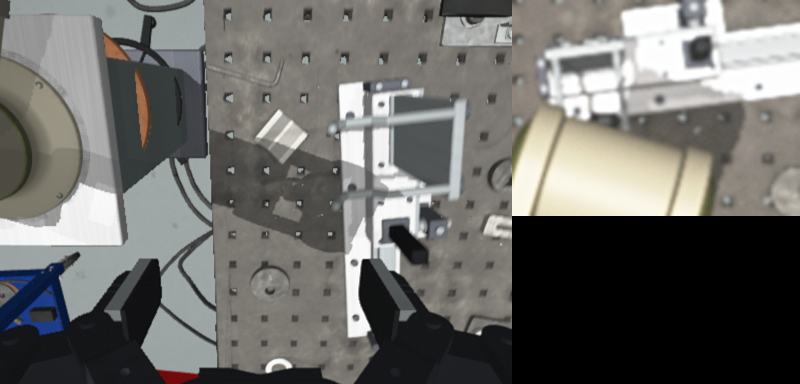

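```bash
python3 - <<'E'
from h import *
w=r.get_image("wrist")
t1,t2=atz(w,(332,128.5),.204),atz(w,(336,204.5),.204);print(t1,t2,(t1+t2)/2,np.linalg.norm(t1-t2))
e=[atz(w,p,.008) for p in((340,85),(348,335))];print(e)
g=cv2.cvtColor(np.array(w["pixels"]),cv2.COLOR_RGB2GRAY)
# subpixel front edge of base plate: strongest rising edge per row
P=[]
for y in list(range(95,120))+list(range(255,330,3)):
    d=np.diff(g[y,325:362].astype(int));P.append((325+np.argmax(d)+.5,y))
P=np.array(P);X=np.array([atz(w,p,.008)[:2] for p in P])
c=np.polyfit(X[:,1],X[:,0],1);res=X[:,0]-np.polyval(c,X[:,1]);k=abs(res-np.median(res))<.003
c=np.polyfit(X[k,1],X[k,0],1);print("yaw",-np.arctan(c[0]),c,k.sum(),len(k))
yaw=-np.arctan(c[0]);Rz=R.from_euler("z",yaw).as_matrix()
m=(t1+t2)/2;seat=m+Rz@[.026,0,-.015];print("seat",seat,"post",seat+Rz@[0,-.13,0])
for n,p in(("ball",(.5662,-.1023)),("post",(.538,-.104)),("notch",(.5555,.028)),("seat",seat[:2])):
    print(n,(Rz[:2,:2].T@np.array(p)).round(4))
E
```

```text
[0.41521423 0.04277112 0.204     ] [ 0.42247272 -0.0196915   0.204     ] [0.41884348 0.01153981 0.204     ] 0.06288294548058057
[array([0.4628621 , 0.07298923, 0.008     ]), array([ 0.5034868 , -0.31816158,  0.008     ])]
yaw 0.11380226307568946 [-0.1142961   0.46908116] 44 50
seat [0.44467529 0.01449229 0.189     ] post [ 0.45943768 -0.11466681  0.189     ]
ball [ 0.5509 -0.1659]
post [ 0.5227 -0.1644]
notch [ 0.5551 -0.0353]
seat [ 0.4434 -0.0361]
```

Call:
carry_out([
  [-0.2,0,0.03,0,-17,0,0],
  [-0.2,0,0.03,0,-17,0,0],
  [-0.2,0,0.03,0,-17,0,0],
  [-0.2,0,0.03,0,-17,0,0],
  [-0.2,0,0.03,0,-17,0,0],
])

```text
clock: 3.67
tool_pos: [0.3887, 0.2012, 0.331]
ee_rot: [-0.568, 0.421, -0.421, 0.569]
wrist_force: [1.4, -1.1, -0.6]
finger_gap: 0.0855
```

Call:
carry_out([
  [-0.05,0,0.04,0,0,0,0],
  [-0.05,0,0.04,0,0,0,0],
  [-0.05,0,0.04,0,0,0,0],
])

```text
clock: 3.92
tool_pos: [0.4132, 0.2615, 0.3299]
ee_rot: [0.569, -0.42, 0.419, -0.569]
wrist_force: [0.6, -0.6, -0.5]
finger_gap: 0.0856
```

```bash
python3 - <<'E'
from h import *
w=r.get_image("wrist");save(w,"w2.png");print(r.get_state()["tool_pos"])
for q,z in(("basket_bar",.135),("basket",0)):
  for d in r.pinpoint(w,q)[:2]: print(q,np.round(d["xy"],1),round(d["confidence"],2),atz(w,d["xy"],z).round(4))
E
```

```text
[0.41270109 0.25966821 0.3300803 ]
basket_bar [302.  126.3] 0.57 [0.4413 0.3099 0.135 ]
basket [288.  116.2] 0.56 [0.4394 0.3061 0.    ]
```

View pics/w2.png

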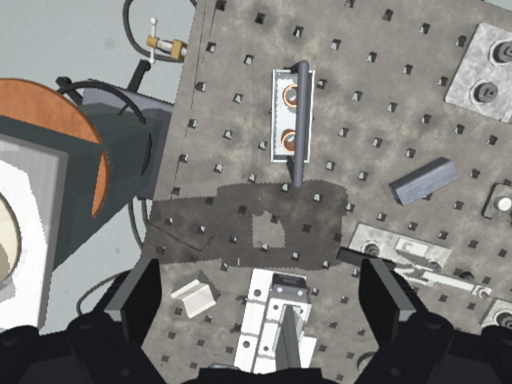

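```bash
python3 - <<'E'
from h import *
w=r.get_image("wrist")
g=cv2.cvtColor(np.array(w["pixels"]),cv2.COLOR_RGB2GRAY)
a,b=atz(w,(303.5,63),.135),atz(w,(298,185),.135);print(a,b,(a+b)/2,np.linalg.norm(a-b),"yaw",-np.arctan2((a-b)[0],(a-b)[1]))
m=(a+b)/2
yaw=-np.arctan2((a-b)[0],(a-b)[1])
P=[]
for y in range(75,178,3):
    row=g[y,290:312].astype(int);k=np.where(row<85)[0]
    if len(k)>4:P.append((290+k.mean(),y,len(k)))
P=np.array(P);X=np.array([atz(w,p[:2],.135)[:2] for p in P]);c=np.polyfit(X[:,1],X[:,0],1);print("fit yaw",-np.arctan(c[0]),"x at mid",np.polyval(c,m[1]),len(P),P[:,2])
for psi in(yaw,):
    plan([([m[0],m[1],.22],psi),([m[0],m[1],.135-.019],psi)])
E
```

```text
[0.42326758 0.36070554 0.135     ] [0.4564009  0.24869769 0.135     ] [0.43983424 0.30470162 0.135     ] 0.11680571676856145 yaw 0.28761063484518673
fit yaw 0.22670517540291676 x at mid 0.43619877811055346 5 [5. 7. 7. 6. 5.]
[-0.037, 0.111, 0.04] [0.0, 0.4, 0.0] dist 0.124
[0.0, 0.104, 0.0] [0.0, 0.0, 0.0] dist 0.104
```

The bar runs from px (303,63) to (298,185) in this view. That puts its centre near (0.440, 0.305), with yaw 0.288 and a length of 117 mm (plausible). I grasp it now.

Call:
carry_out([
  [-0.037,0.1,0.04,0,0.4,0,0],
  [-0.037,0.1,0.04,0,0.4,0,0],
  [-0.037,0.1,0.04,0,0.4,0,0],
  [-0.037,0.1,0.04,0,0.4,0,0],
])

```text
clock: 4.45
tool_pos: [0.4388, 0.3048, 0.2259]
ee_rot: [0.569, -0.425, 0.421, -0.564]
wrist_force: [-0.2, -0.1, -1.1]
finger_gap: 0.0851
```

Call:
carry_out([
  [0,0.04,0,0,0,0,0],
  [0,0.08,0,0,0,0,0],
  [0,0.114,0,0,0,0,0],
  [0,0.114,0,0,0,0,0],
])

```text
clock: 4.78
tool_pos: [0.4376, 0.3032, 0.1132]
ee_rot: [0.569, -0.425, 0.422, -0.564]
wrist_force: [-1.3, 0.1, -0.5]
finger_gap: 0.0858
```

```bash
python3 - <<'E'
from h import *
w=r.get_image("wrist");save(w,"w3.png");s=r.get_state();print(s["tool_pos"],s["wrist_force"]);plan([([.44,.305,.116],.288)])
E
```

```text
[0.43922214 0.30408594 0.1165901 ] [0.53990821 0.30067666 1.50165898]
[-0.001, 0.001, 0.001] [0.2, 0.0, 0.0] dist 0.001
```

View pics/w3.png

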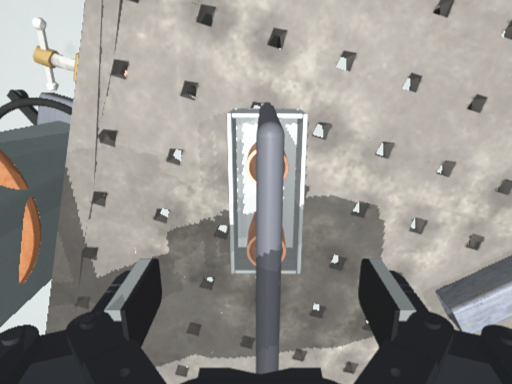

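```bash
python3 - <<'E'
from h import *
w=r.get_image("wrist");s=r.get_state()
e=atz(w,(268,122),.137);u=np.array([-np.sin(.288),np.cos(.288)])
print(e,(e[:2]-s["tool_pos"][:2])@u)
E
```

```text
[0.42377235 0.36797408 0.137     ] 0.0653140048089755
```

Call:
carry_out([
  [0,0,0,0,0,0,255],
  [0,0,0,0,0,0,255],
  [0,0,0,0,0,0,255],
  [0,0,0,0,0,0,255],
  [0,0,0,0,0,0,255],
], squeeze=60)

```text
clock: 5.3
tool_pos: [0.4401, 0.3056, 0.1177]
ee_rot: [-0.567, 0.422, -0.423, 0.567]
wrist_force: [0.2, 0.5, -0.1]
finger_gap: 0.0255
```

Call:
carry_out([
  [0,0,0,0,0,0,255],
  [0,0,0,0,0,0,255],
  [0,0,0,0,0,0,255],
  [0,0,0,0,0,0,255],
  [0,0,0,0,0,0,255],
])

```text
clock: 5.72
tool_pos: [0.4402, 0.3057, 0.1173]
ee_rot: [-0.567, 0.422, -0.423, 0.567]
wrist_force: [0.6, 0.3, 5.5]
finger_gap: 0.0078
```

```bash
python3 - <<'E'
from h import *
Rz=R.from_euler("z",.114).as_matrix();seat=np.array([.4447,.0145,.189])
pre=seat+Rz@[-.085,-.0025,.035-.019]
s=r.get_state();p=s["tool_pos"]
print(pre)
plan([([p[0],p[1],.235],.288),([.345,.20,.235],.2),(pre+[0,0,.01],.114)])
E
```

```text
[0.36053612 0.0023472  0.205     ]
[-0.0, -0.118, 0.0] [-0.1, 0.1, -0.0] dist 0.118
[0.074, 0.0, -0.121] [0.0, 5.0, 0.0] dist 0.142
[0.197, 0.02, -0.024] [0.0, 4.9, 0.0] dist 0.199
```

Call:
carry_out([
  [0,-0.02,0,0,0,0,255],
  [0,-0.05,0,0,0,0,255],
  [0,-0.08,0,0,0,0,255],
  [0,-0.118,0,0,0,0,255],
  [0,-0.118,0,0,0,0,255],
])

```text
clock: 6.13
tool_pos: [0.4414, 0.3063, 0.2408]
ee_rot: [-0.564, 0.421, -0.424, 0.57]
wrist_force: [0.9, -0.7, -2.5]
finger_gap: 0.0078
```

Call:
carry_out([
  [0.015,0,-0.025,0,1,0,255],
  [0.03,0,-0.05,0,2,0,255],
  [0.045,0,-0.075,0,3,0,255],
  [0.06,0,-0.1,0,4,0,255],
  [0.074,0,-0.121,0,5,0,255],
])

```text
clock: 6.55
tool_pos: [0.3427, 0.1989, 0.2337]
ee_rot: [0.549, -0.448, 0.446, -0.547]
wrist_force: [-0.0, 0.8, -3.1]
finger_gap: 0.0076
```

Call:
carry_out([
  [0.03,0,-0.004,0,1,0,255],
  [0.06,0,-0.008,0,2,0,255],
  [0.09,0,-0.012,0,3,0,255],
  [0.12,0,-0.015,0,4,0,255],
  [0.15,0,-0.018,0,4.9,0,255],
])

```text
clock: 6.97
tool_pos: [0.3565, 0.0483, 0.234]
ee_rot: [0.529, -0.471, 0.469, -0.528]
wrist_force: [1.1, -0.2, -4.7]
finger_gap: 0.008
```

Call:
carry_out([
  [0.025,0.005,-0.003,0,0,0,255],
  [0.047,0.01,-0.006,0,0,0,255],
  [0.047,0.015,-0.006,0,0,0,255],
  [0.047,0.02,-0.006,0,0,0,255],
  [0.047,0.02,-0.006,0,0,0,255],
])

```text
clock: 7.38
tool_pos: [0.3561, 0.0026, 0.2135]
ee_rot: [0.529, -0.471, 0.469, -0.528]
wrist_force: [0.2, 0.5, -3.7]
finger_gap: 0.0079
```

```bash
python3 - <<'E'
from h import *
w=r.get_image("wrist");t=r.get_image("top");c=r.get_image("scene");save(w,"w4.png");save(t,"t4.png");save(c,"s4.png");s=r.get_state();print(s["tool_pos"],s["wrist_force"],s["finger_gap"])
for q in("hook_seat","hook_tips","basket_bar"):
  for im,n in((w,"w"),(t,"t"),(c,"c")):
    for d in r.pinpoint(im,q)[:1]: print(q,n,np.round(d["xy"],1),round(d["confidence"],2),atz(im,d["xy"],dict(hook_seat=.189,hook_tips=.204,basket_bar=s["tool_pos"][2]+.019)[q]).round(4))
a=cv2.imread("pics/w4.png");b=cv2.resize(cv2.imread("pics/s4.png")[150:270,220:340],(288,288),interpolation=cv2.INTER_CUBIC)
W=np.zeros((384,800,3),np.uint8);W[:,:512]=a;W[:288,512:]=b;cv2.imwrite("pics/v4.png",W)
E
```

```text
[0.35686113 0.00284004 0.2148568 ] [ 0.75973928  0.12505039 -3.04671505] 0.007718880262118407
hook_seat w [431.  233.6] 0.65 [0.4458 0.016  0.189 ]
hook_seat t [263.  215.7] 0.84 [0.4565 0.0188 0.189 ]
hook_seat c [277.2 201.3] 0.6 [0.4284 0.0216 0.189 ]
hook_tips w [387.5 248.8] 0.63 [0.4181 0.0115 0.204 ]
hook_tips t [264.9 231.5] 0.68 [0.4161 0.0147 0.204 ]
hook_tips c [285.1 196.6] 0.87 [0.4163 0.0009 0.204 ]
basket_bar w [264.3 275. ] 0.67 [0.3578 0.008  0.2339]
basket_bar c [298.9 194.2] 0.73 [ 0.3633 -0.0045  0.2339]
```

View pics/v4.png

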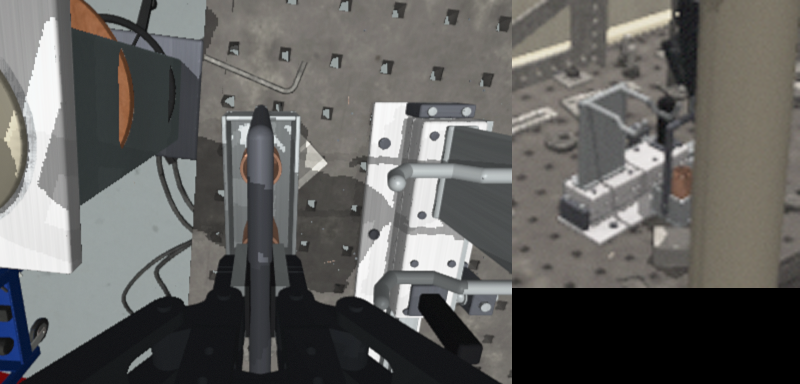

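```bash
python3 - <<'E'
from h import *
w=r.get_image("wrist");s=r.get_state();M=R.from_quat(s["ee_rot"]).as_matrix();psi=np.arctan2(M[1,2],M[0,2]);print("psi",psi,s["tool_pos"])
zb=s["tool_pos"][2]+.019
t1,t2=atz(w,(398,183),.204),atz(w,(387,288),.204);d=t1-t2;print(t1,t2,(t1+t2)/2,np.linalg.norm(d),"yaw",-np.arctan2(d[0],d[1]))
b1,b2=atz(w,(259.5,128),zb),atz(w,(259.5,330),zb);d=b1-b2;print("bar",b1,b2,"yaw",-np.arctan2(d[0],d[1]),"half",np.linalg.norm(b1[:2]-s["tool_pos"][:2]))
E
```

```text
psi 0.11668979762674897 [0.35700302 0.00213327 0.21497538]
[0.416918   0.04394059 0.204     ] [ 0.42479933 -0.01156235  0.204     ] [0.42085866 0.01618912 0.204     ] 0.05605972332457352 yaw 0.14105547918265388
bar [0.34999523 0.06525977 0.23397538] [ 0.36001364 -0.02028126  0.23397538] yaw 0.11658708364917059 half 0.06351428174388755
```

```bash
python3 - <<'E'
from h import *
plan([([.4458,.0125,.214],.116),([.4458,.0125,.172],.116)])
E
```

```text
[0.0, 0.001, 0.089] [-0.0, 0.0, 0.0] dist 0.089
[0.0, 0.042, 0.0] [0.0, 0.0, 0.0] dist 0.042
```

Call:
carry_out([
  [0,0,0.018,0,0,0,255],
  [0,0,0.036,0,0,0,255],
  [0,0,0.054,0,0,0,255],
  [0,0,0.072,0,0,0,255],
  [0,0,0.089,0,0,0,255],
])

```text
clock: 8.45
tool_pos: [0.4463, 0.0126, 0.2148]
ee_rot: [0.528, -0.47, 0.47, -0.528]
wrist_force: [0.1, -0.9, -2.9]
finger_gap: 0.0078
```

Call:
carry_out([
  [0,0,0,0,0,0,255],
  [0,0.008,0,0,0,0,255],
  [0,0.016,0,0,0,0,255],
  [0,0.022,0,0,0,0,255],
  [0,0.022,0,0,0,0,255],
])

```text
clock: 8.87
tool_pos: [0.4441, 0.0126, 0.1914]
ee_rot: [0.529, -0.471, 0.469, -0.528]
wrist_force: [0.0, -0.6, -3.7]
finger_gap: 0.0077
```

```bash
python3 - <<'E'
from h import *
w=r.get_image("wrist");c=r.get_image("scene");save(w,"w5.png");save(c,"s5.png");s=r.get_state();print(s["tool_pos"],s["wrist_force"],s["finger_gap"])
a=cv2.imread("pics/w5.png");b=cv2.resize(cv2.imread("pics/s5.png")[150:270,220:340],(288,288),interpolation=cv2.INTER_CUBIC)
W=np.zeros((384,800,3),np.uint8);W[:,:512]=a;W[:288,512:]=b;cv2.imwrite("pics/v5.png",W)
E
```

```text
[0.44497738 0.01243581 0.19275849] [ 0.14940641  0.67597728 -3.83871648] 0.007880021490000732
```

View pics/v5.png

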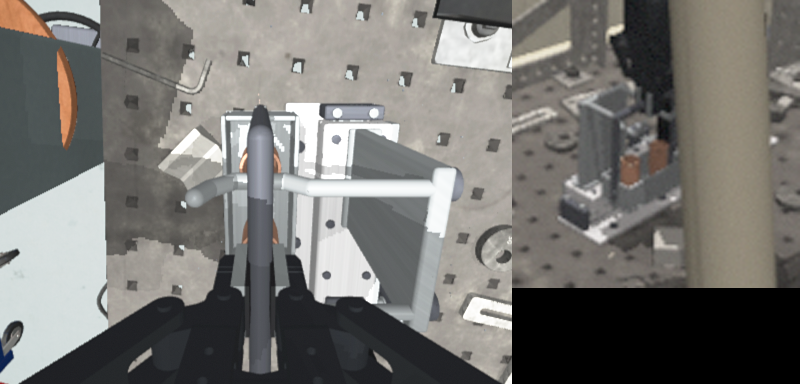

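The bar (px 260) sits centred over the dip of the left hook (px 235–285). I lower it.

Call:
carry_out([
  [0,0.005,0,0,0,0,255],
  [0,0.01,0,0,0,0,255],
  [0,0.014,0,0,0,0,255],
  [0,0.017,0,0,0,0,255],
  [0,0.017,0,0,0,0,255],
])

```text
clock: 9.38
tool_pos: [0.4451, 0.0125, 0.1752]
ee_rot: [0.528, -0.47, 0.47, -0.528]
wrist_force: [-0.5, 0.6, -4.6]
finger_gap: 0.008
```

Call:
carry_out([
  [0,0.002,0,0,0,0,255],
  [0,0.004,0,0,0,0,255],
  [0,0.004,0,0,0,0,255],
])

```text
clock: 9.63
tool_pos: [0.4453, 0.0125, 0.1716]
ee_rot: [0.528, -0.47, 0.47, -0.528]
wrist_force: [-0.2, -0.6, -4.1]
finger_gap: 0.0076
```

Call:
carry_out([
  [0,0.001,0,0,0,0,255],
  [0,0.002,0,0,0,0,255],
  [0,0.002,0,0,0,0,255],
])

```text
clock: 9.88
tool_pos: [0.4456, 0.0124, 0.1708]
ee_rot: [-0.528, 0.47, -0.47, 0.529]
wrist_force: [-3.3, 0.4, 6.3]
finger_gap: 0.0076
```

Call:
carry_out([
  [0,0.001,0,0,0,0,255],
  [0,0.001,0,0,0,0,255],
  [0,0.001,0,0,0,0,255],
])

```text
clock: 10.13
tool_pos: [0.4456, 0.0124, 0.1705]
ee_rot: [-0.528, 0.469, -0.471, 0.529]
wrist_force: [-5.3, 0.9, 13.8]
finger_gap: 0.0077
```

Call:
carry_out([
  [0,-0.001,0,0,0,0,255],
  [0,-0.001,0,0,0,0,230],
  [0,-0.001,0,0,0,0,200],
  [0,-0.001,0,0,0,0,160],
  [0,-0.001,0,0,0,0,120],
])

```text
clock: 10.55
tool_pos: [0.4455, 0.0124, 0.1698]
ee_rot: [-0.528, 0.47, -0.47, 0.528]
wrist_force: [-0.6, 0.3, -0.4]
finger_gap: 0.0414
```

Call:
carry_out([
  [0,0,0,0,0,0,120],
  [0,0,0,0,0,0,120],
  [0,0,0,0,0,0,120],
  [0,0,0,0,0,0,120],
  [0,0,0,0,0,0,120],
])

```text
clock: 10.97
tool_pos: [0.4454, 0.0125, 0.1699]
ee_rot: [0.528, -0.47, 0.47, -0.528]
wrist_force: [-0.4, -0.2, -0.8]
finger_gap: 0.0451
```

Call:
carry_out([
  [0,-0.01,0,0,0,0,120],
  [0,-0.025,0,0,0,0,120],
  [0,-0.05,0,0,0,0,120],
  [0,-0.08,0,0,0,0,120],
  [0,-0.11,0,0,0,0,120],
])

```text
clock: 11.38
tool_pos: [0.445, 0.0126, 0.2811]
ee_rot: [0.528, -0.47, 0.47, -0.528]
wrist_force: [0.1, -0.4, 0.5]
finger_gap: 0.0455
```

```bash
python3 - <<'E'
from h import *
w=r.get_image("wrist");c=r.get_image("scene");save(w,"w6.png");save(c,"s6.png");s=r.get_state();print(s["tool_pos"],s["wrist_force"],s["finger_gap"])
for q,z in(("grip_post",.116),("hook_seat",.189),("ball_point",.048),("basket_bar",.189),("notch",.048)):
    for d in r.pinpoint(w,q)[:2]: print(q,np.round(d["xy"],1),round(d["confidence"],2),atz(w,d["xy"],z).round(4))
a=cv2.imread("pics/w6.png");b=cv2.resize(cv2.imread("pics/s6.png")[150:270,220:340],(288,288),interpolation=cv2.INTER_CUBIC)
W=np.zeros((384,800,3),np.uint8);W[:,:512]=a;W[:288,512:]=b;cv2.imwrite("pics/v6.png",W)
E
```

```text
[0.4468578  0.01218429 0.28407601] [ 1.23322731 -0.4396837  -0.53604032] 0.04544943902502305
grip_post [214.8 144.2] 0.55 [0.4025 0.0335 0.116 ]
ball_point [214.1 144.7] 0.58 [0.3942 0.0201 0.048 ]
basket_bar [263.1 191.3] 0.82 [0.4473 0.0176 0.189 ]
```

View pics/v6.png

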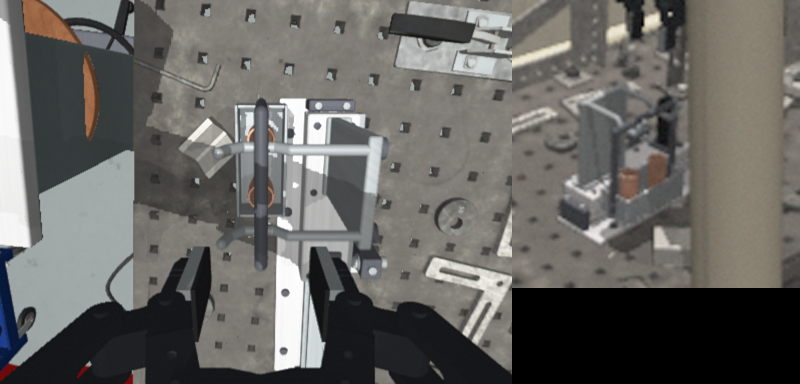

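The basket hangs on both hooks: the bar at px (262,100–265) lies across both dips, and it is free. Next I go above the post.

```bash
python3 - <<'E'
from h import *
Rz=R.from_euler("z",.114).as_matrix();post=np.array([.4455,.015,0])+Rz@[.079,-.13,0];print(post)
plan([([post[0],post[1],.25],.114)])
E
```

```text
[ 0.53877513 -0.10516967  0.        ]
[0.128, 0.028, 0.08] [0.1, 0.2, -0.1] dist 0.153
```

Call:
carry_out([
  [0.128,0.028,0.08,0,0,0,0],
  [0.128,0.028,0.08,0,0,0,0],
  [0.128,0.028,0.08,0,0,0,0],
  [0.128,0.028,0.08,0,0,0,0],
  [0.128,0.028,0.08,0,0,0,0],
])

```text
clock: 12.15
tool_pos: [0.5414, -0.1092, 0.2484]
ee_rot: [0.528, -0.472, 0.47, -0.527]
wrist_force: [-0.4, 0.8, -0.5]
finger_gap: 0.0858
```

```bash
python3 - <<'E'
from h import *
w=r.get_image("wrist");save(w,"w7.png");s=r.get_state();print(s["tool_pos"],s["wrist_force"],s["finger_gap"])
for q,z in(("grip_post",.116),("ball_point",.048),("notch",.048)):
    for d in r.pinpoint(w,q)[:2]: print(q,np.round(d["xy"],1),round(d["confidence"],2),atz(w,d["xy"],z).round(4))
E
```

```text
[ 0.54019457 -0.10712762  0.24923991] [-0.80314064  1.05292269 -0.41696504] 0.08550701630180217
grip_post [256.5 177. ] 0.7 [ 0.5383 -0.105   0.116 ]
ball_point [287.  161.7] 0.93 [ 0.5685 -0.104   0.048 ]
notch [291.9   8.9] 0.57 [0.5538 0.034  0.048 ]
```

View pics/w7.png

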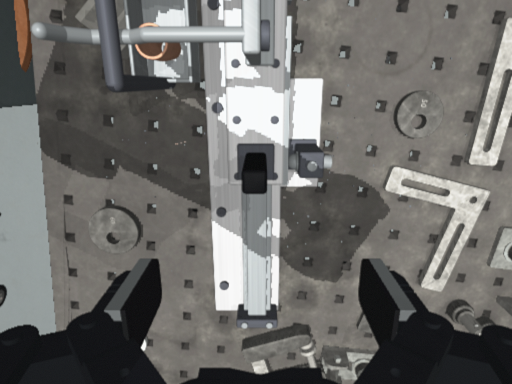

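Call:
carry_out([
  [-0.002,0.03,-0.002,0,0,0,0],
  [-0.002,0.06,-0.002,0,0,0,0],
  [-0.002,0.09,-0.002,0,0,0,0],
  [-0.002,0.12,-0.002,0,0,0,0],
  [-0.002,0.14,-0.002,0,0,0,0],
])

```text
clock: 12.77
tool_pos: [0.5361, -0.1021, 0.1101]
ee_rot: [0.529, -0.47, 0.469, -0.528]
wrist_force: [0.2, 0.6, -0.4]
finger_gap: 0.0851
```

Call:
carry_out([
  [0,0.012,0,0,0,0,0],
  [0,0.012,0,0,0,0,0],
  [0,0.012,0,0,0,0,150],
  [0,0.012,0,0,0,0,150],
  [0,0.012,0,0,0,0,150],
])

```text
clock: 13.18
tool_pos: [0.538, -0.1035, 0.1013]
ee_rot: [-0.528, 0.469, -0.471, 0.529]
wrist_force: [-0.2, 0.5, 0.0]
finger_gap: 0.0516
```

Call:
carry_out([
  [0,0,0,0,0,0,255],
  [0,0,0,0,0,0,255],
  [0,0,0,0,0,0,255],
  [0,0,0,0,0,0,255],
  [0,0,0,0,0,0,255],
], squeeze=40)

```text
clock: 13.6
tool_pos: [0.536, -0.1038, 0.1007]
ee_rot: [0.529, -0.471, 0.469, -0.527]
wrist_force: [-10.7, -0.7, 9.4]
finger_gap: 0.0194
```

```bash
python3 - <<'E'
from h import *
s=r.get_state();print(s["tool_pos"],s["wrist_force"],s["wrist_torque"],s["finger_gap"]);M=R.from_quat(s["ee_rot"]).as_matrix();print(np.arctan2(M[1,2],M[0,2]))
E
```

```text
[ 0.53596828 -0.10375373  0.10071553] [-10.74083012  -0.73947592   9.4406592 ] [-0.19703991  1.4666739  -0.04590367] 0.019388619750766868
0.11667730177689105
```

Call:
carry_out([
  [0,-0.001,-0.002,0,0,0,255],
  [0,-0.001,-0.002,0,0,0,255],
  [0.001,-0.001,-0.002,0,0,0,255],
  [0.003,-0.001,-0.002,0,0,0,255],
  [0.006,-0.001,-0.002,0,0,0,255],
], squeeze=90)

```text
clock: 14.02
tool_pos: [0.5365, -0.1085, 0.1009]
ee_rot: [-0.528, 0.47, -0.47, 0.529]
wrist_force: [3.9, 7.9, -1.8]
finger_gap: 0.0189
```

Call:
carry_out([
  [0.003,0,0,0,0,0,255],
  [0.006,0,0,0,0,0,255],
  [0.009,0,0,0,0,0,255],
  [0.012,0,0,0,0,0,255],
  [0.015,0,0,0,0,0,255],
])

```text
clock: 14.43
tool_pos: [0.5382, -0.1236, 0.1009]
ee_rot: [-0.528, 0.47, -0.47, 0.529]
wrist_force: [2.7, 6.5, -1.3]
finger_gap: 0.0194
```

Call:
carry_out([
  [0.003,0,0,0,0,0,255],
  [0.006,0,0,0,0,0,255],
  [0.009,0,0,0,0,0,255],
  [0.012,0,0,0,0,0,255],
  [0.015,0,0,0,0,0,255],
])

```text
clock: 14.85
tool_pos: [0.5399, -0.1385, 0.1009]
ee_rot: [-0.528, 0.47, -0.47, 0.529]
wrist_force: [2.1, 7.1, -0.2]
finger_gap: 0.0188
```

Call:
carry_out([
  [0.003,0,0,0,0,0,255],
  [0.006,0,0,0,0,0,255],
  [0.009,0,0,0,0,0,255],
  [0.012,0,0,0,0,0,255],
  [0.015,0,0,0,0,0,255],
])

```text
clock: 15.27
tool_pos: [0.5416, -0.1533, 0.1009]
ee_rot: [-0.528, 0.47, -0.469, 0.529]
wrist_force: [3.1, 7.1, -0.4]
finger_gap: 0.0188
```

Call:
carry_out([
  [0.003,0,0,0,0,0,255],
  [0.006,0,0,0,0,0,255],
  [0.009,0,0,0,0,0,255],
  [0.012,0,0,0,0,0,255],
  [0.015,0,0,0,0,0,255],
])

```text
clock: 15.68
tool_pos: [0.5433, -0.1682, 0.1009]
ee_rot: [-0.528, 0.47, -0.469, 0.529]
wrist_force: [2.0, 7.5, -0.4]
finger_gap: 0.0188
```

Call:
carry_out([
  [0.003,0,0,0,0,0,255],
  [0.006,0,0,0,0,0,255],
  [0.009,0,0,0,0,0,255],
  [0.012,0,0,0,0,0,255],
  [0.015,0,0,0,0,0,255],
])

```text
clock: 16.1
tool_pos: [0.545, -0.1831, 0.1009]
ee_rot: [-0.528, 0.47, -0.469, 0.529]
wrist_force: [2.6, 6.9, 0.0]
finger_gap: 0.0192
```

Call:
carry_out([
  [0.003,0,0,0,0,0,255],
  [0.006,0,0,0,0,0,255],
  [0.009,0,0,0,0,0,255],
  [0.012,0,0,0,0,0,255],
  [0.015,0,0,0,0,0,255],
])

```text
clock: 16.52
tool_pos: [0.5467, -0.1979, 0.1009]
ee_rot: [-0.528, 0.47, -0.469, 0.529]
wrist_force: [1.1, 7.3, 0.3]
finger_gap: 0.019
```

```bash
python3 - <<'E'
from h import *
w=r.get_image("wrist");save(w,"w8.png");s=r.get_state();print(s["tool_pos"],s["wrist_force"])
d=np.array([np.sin(.1145),-np.cos(.1145)]);print("travel",(s["tool_pos"][:2]-[.536,-.1038])@d)
for q,z in(("ball_point",.048),("notch",.048)):
    for e in r.pinpoint(w,q)[:2]:
        p=atz(w,e["xy"],z);print(q,np.round(e["xy"],1),round(e["confidence"],2),p.round(4),"along",p[:2]@d)
E
```

```text
[ 0.54686717 -0.19901883  0.10094379] [ 2.74766279 -1.51802763 -3.09213987]
travel 0.09583691354946386
ball_point [321.1  57.9] 0.71 [ 0.5688 -0.1037  0.048 ] along 0.16800485189020647
notch [262.5 279.7] 0.67 [ 0.554  -0.2402  0.048 ] along 0.3018755910448113
```

View pics/w8.png

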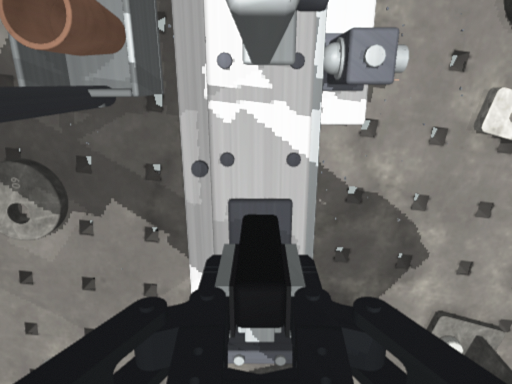

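Call:
carry_out([
  [0.003,0,0,0,0,0,255],
  [0.006,0,0,0,0,0,255],
  [0.009,0,0,0,0,0,255],
  [0.012,0,0,0,0,0,255],
  [0.015,0,0,0,0,0,255],
])

```text
clock: 17.08
tool_pos: [0.5485, -0.2129, 0.1009]
ee_rot: [-0.528, 0.47, -0.469, 0.529]
wrist_force: [3.6, 7.3, 0.6]
finger_gap: 0.0187
```

Call:
carry_out([
  [0.003,0,0,0,0,0,255],
  [0.006,0,0,0,0,0,255],
  [0.009,0,0,0,0,0,255],
  [0.012,0,0,0,0,0,255],
  [0.014,0,0,0,0,0,255],
])

```text
clock: 17.5
tool_pos: [0.55, -0.227, 0.1009]
ee_rot: [-0.528, 0.47, -0.469, 0.529]
wrist_force: [0.9, 5.9, -0.0]
finger_gap: 0.0189
```

Call:
carry_out([
  [0.001,0,0,0,0,0,255],
  [0.002,0,0,0,0,0,255],
  [0.003,0,0,0,0,0,255],
])

```text
clock: 17.75
tool_pos: [0.5504, -0.2299, 0.1009]
ee_rot: [-0.528, 0.47, -0.469, 0.529]
wrist_force: [0.9, 7.3, 1.2]
finger_gap: 0.0188
```

Call:
carry_out([
  [0.0007,0,0,0,0,0,255],
  [0.0013,0,0,0,0,0,255],
  [0.002,0,0,0,0,0,255],
])

```text
clock: 18.0
tool_pos: [0.5506, -0.2318, 0.1009]
ee_rot: [-0.528, 0.47, -0.469, 0.529]
wrist_force: [1.5, 5.2, 0.5]
finger_gap: 0.0189
```

Call:
carry_out([
  [0.0007,0,0,0,0,0,255],
  [0.0013,0,0,0,0,0,255],
  [0.002,0,0,0,0,0,255],
])

```text
clock: 18.25
tool_pos: [0.5508, -0.2339, 0.1009]
ee_rot: [-0.528, 0.47, -0.469, 0.529]
wrist_force: [1.1, 5.6, 0.4]
finger_gap: 0.019
```

Call:
carry_out([
  [0.0007,0,0,0,0,0,255],
  [0.0013,0,0,0,0,0,255],
  [0.002,0,0,0,0,0,255],
])

```text
clock: 18.5
tool_pos: [0.5511, -0.2364, 0.1009]
ee_rot: [-0.528, 0.47, -0.47, 0.529]
wrist_force: [2.4, 3.5, -0.3]
finger_gap: 0.0187
```

Call:
carry_out([
  [0.0005,0,0,0,0,0,255],
  [0.001,0,0,0,0,0,255],
])

```text
clock: 18.67
tool_pos: [0.5513, -0.238, 0.1009]
ee_rot: [-0.528, 0.47, -0.47, 0.528]
wrist_force: [2.2, 1.7, -1.9]
finger_gap: 0.0186
```

Call:
carry_out([
  [0.0005,0,0,0,0,0,255],
  [0.001,0,0,0,0,0,255],
  [0.001,0,0,0,0,0,255],
])

```text
clock: 18.92
tool_pos: [0.5515, -0.2395, 0.1009]
ee_rot: [0.528, -0.47, 0.47, -0.528]
wrist_force: [2.8, -0.9, -1.9]
finger_gap: 0.0187
```

Call:
carry_out([
  [0.0005,0,0,0,0,0,255],
  [0.001,0,0,0,0,0,255],
  [0.001,0,0,0,0,0,255],
])

```text
clock: 19.17
tool_pos: [0.5516, -0.2402, 0.1009]
ee_rot: [0.528, -0.47, 0.47, -0.528]
wrist_force: [4.4, 0.6, -3.0]
finger_gap: 0.0189
```

Call:
carry_out([
  [0.0005,0,0,0,0,0,255],
  [0.001,0,0,0,0,0,255],
  [0.001,0,0,0,0,0,255],
])

```text
clock: 19.42
tool_pos: [0.5516, -0.2407, 0.1009]
ee_rot: [-0.528, 0.47, -0.47, 0.528]
wrist_force: [3.6, 2.0, -2.3]
finger_gap: 0.019
```

```bash
python3 - <<'E'
from h import *
w=r.get_image("wrist");c=r.get_image("top");save(w,"w9.png");save(c,"t9.png");s=r.get_state();print(s["tool_pos"],s["wrist_force"])
d=np.array([np.sin(.1145),-np.cos(.1145)])
for im in(w,c):
  for q,z in(("ball_point",.048),("notch",.048)):
    for e in r.pinpoint(im,q)[:1]:
        p=atz(im,e["xy"],z);print(q,np.round(e["xy"],1),round(e["confidence"],2),p.round(4),"along",p[:2]@d)
E
```

```text
[ 0.55162615 -0.24070116  0.10093265] [ 3.7605553   2.25683886 -2.71857478]
ball_point [304.9 182.2] 0.51 [ 0.5647 -0.0998  0.048 ] along 0.1637059728174665
notch [168.8 162.5] 0.56 [0.6285 0.286  0.048 ] along -0.21230068451792095
```

Call:
carry_out([
  [0.0005,0,0,0,0,0,255],
  [0.001,0,0,0,0,0,255],
  [0.001,0,0,0,0,0,255],
])

```text
clock: 19.97
tool_pos: [0.5517, -0.2412, 0.1009]
ee_rot: [-0.528, 0.47, -0.47, 0.529]
wrist_force: [3.7, 6.2, -0.3]
finger_gap: 0.0184
```

Call:
carry_out([
  [0.0005,0,0,0,0,0,255],
  [0.001,0,0,0,0,0,255],
  [0.001,0,0,0,0,0,255],
])

```text
clock: 20.22
tool_pos: [0.5517, -0.2415, 0.1009]
ee_rot: [-0.528, 0.471, -0.469, 0.529]
wrist_force: [3.4, 8.5, 1.0]
finger_gap: 0.0189
```

```bash
python3 - <<'E'
from h import *
w=r.get_image("wrist");c=r.get_image("top");k=r.get_image("scene");save(w,"w10.png");save(c,"t10.png");save(k,"s10.png");s=r.get_state();print(s["tool_pos"],s["wrist_force"])
a=cv2.imread("pics/w10.png");b=cv2.resize(cv2.imread("pics/t10.png")[170:240,245:341],(288,210),interpolation=cv2.INTER_CUBIC);e=cv2.resize(cv2.imread("pics/s10.png")[150:230,230:350],(288,192),interpolation=cv2.INTER_CUBIC)
W=np.zeros((402,800,3),np.uint8);W[:384,:512]=a;W[:210,512:]=b;W[210:402,512:]=e;cv2.imwrite("pics/v10.png",W)
E
```

```text
[ 0.55171134 -0.24144943  0.10090085] [3.08934937 8.48616283 0.92201761]
```

View pics/v10.png

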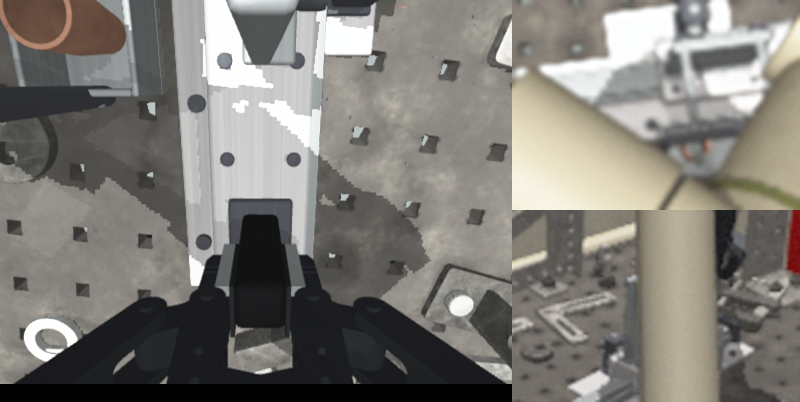

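Call:
carry_out([
  [-0.001,0,0,0,0,0,255],
  [-0.002,0,0,0,0,0,255],
  [-0.0025,0,0,0,0,0,255],
  [-0.0025,0,0,0,0,0,255],
])

```text
clock: 20.7
tool_pos: [0.5516, -0.2408, 0.1009]
ee_rot: [0.528, -0.47, 0.47, -0.528]
wrist_force: [5.7, -1.7, -2.5]
finger_gap: 0.019
```

Call:
carry_out([
  [0,0,0,0,0,0,255],
  [0,0,0,0,0,0,255],
  [0,0,0,0,0,0,255],
  [0,0,0,0,0,0,255],
])

```text
clock: 21.03
tool_pos: [0.5516, -0.2408, 0.1009]
ee_rot: [0.528, -0.47, 0.47, -0.528]
wrist_force: [4.8, -1.8, -3.9]
finger_gap: 0.0189
```

```bash
python3 - <<'E'
from h import *
s=r.get_state();print(s["tool_pos"],s["wrist_force"],s["finger_gap"])
c=r.get_image("top");k=r.get_image("scene")
d=np.array([np.sin(.1145),-np.cos(.1145)]);print("post along",s["tool_pos"][:2]@d)
for im in(c,k):
  for q,z in(("basket_bar",.189),("hook_seat",.189),("notch",.048),("ball_point",.048)):
    for e in r.pinpoint(im,q)[:1]:
        p=atz(im,e["xy"],z);print(q,np.round(e["xy"],1),round(e["confidence"],2),p.round(4),"along",(p[:2]@d).round(4))
E
```

```text
[ 0.55162111 -0.24078616  0.10092437] [ 4.82279094 -1.83030671 -3.8751611 ] 0.018947780450260184
post along 0.302232196706984
basket_bar [321.6 215.3] 0.73 [ 0.455  -0.1271  0.189 ] along 0.1783
hook_seat [317.2 212.2] 0.62 [ 0.463  -0.1164  0.189 ] along 0.1686
notch [305.4 179.9] 0.64 [ 0.5713 -0.1015  0.048 ] along 0.1661
ball_point [306.1 182.9] 0.48 [ 0.5627 -0.1032  0.048 ] along 0.1668
ball_point [276.5 205.5] 0.57 [ 0.5912 -0.1239  0.048 ] along 0.1906
```

```bash
python3 -c "
from bench import r
print(r.job_done())"
```

```text
the job is handed in; nothing more can be done
None
```

The basket now hangs by its bar on both hooks. The carriage is slid about 138 mm to the right, with the ball in the notch, and I handed the job in at about 21 s while still gripping the post.

- **Detent:** The push needed fell from about 6–7 N to about −1 N as the ball pulled the carriage in. It then climbed to 8.5 N with almost no further movement, so I backed off about 2.5 mm and about 2 N was left along the rail.
- **Position:** By vision the notch and ball agree along the rail to about 1 mm (0.166 and 0.167 m). That matches the arm's own reading: the post is at 0.302 m, against about 0.303 m expected.
- **Basket:** After release the wrist picture showed the bar lying across both dips. At the end only part of the basket was in view, and it looked unchanged relative to the carriage. The top-camera readings then put the bar about 10 mm from the hook seat along the rail. That is within those readings' scatter, and I did not check it further.
- **Weak readings:** One scene-camera ball reading was about 24 mm off, with the arm partly in the way, so I disregarded it.
- **Other things:** I did not plan any contact with the other items, and felt none. I did not check their positions separately at the end.

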